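# Draw the mixing board out from under a stack of jars and seat it in its holder

### The job

Slowly draw the steel mixing board by its upright tab out from under the stack of three jars, letting the front bar of the aluminium bay hold the jars back so that they settle, still stacked and upright, inside the bay; do not touch the jars. Then slide the board, far end first, between the cheeks of the grey board holder until you feel its end stop, press it gently but firmly home, and let go, without forcing the board in the bay or in the holder.

Things in the scene. Friction and masses are not known exactly. Their poses are not given: they have to be found in the camera images.
- bay: Aluminium jar bay, fixed. Origin on the worktop at its middle; -x is the way out, towards the robot. Two cheeks 22 mm high along x, inner faces at y = +-36.5 mm, from x = -76 to +59 mm. Front bar across at x = -47 to -39 mm, 9 to 22 mm above the worktop: the board slides out below it, the jars cannot pass. Back bar at x = +51 mm. The board may be lifted once its tail is beyond x = -48 mm.
- holder: Grey board holder, fixed, open above and to -x (towards the robot); the board lies on the worktop in it. Origin on the worktop, mid-channel. Cheeks 14 mm high, inner faces y = +-37 mm, from x = -75 mm on; mouth flares by 8 mm a side from x = -75 to -95 mm. A rigid steel end stop across the channel is set by a screw anywhere from x = 0 to -25 mm, each time anew and not measured: feel for it.
- board: Steel mixing board, a plate 158 x 70 x 6 mm, about 0.25 kg, loose, with a black upright tab. Origin at the centre of the plate's underside; x along its length towards the tail (far end), z up. At the start it lies on the worktop along the bay with about 1.5 mm play to each cheek, its tail 36 to 40 mm behind the bay's origin.
- board_grip (a point): Centre of the board's tab: a black block 30 mm along x, 14 mm thick along y (pinch it across y), from 6 to 42 mm above the board's underside; this point is 24 mm above the underside and 64 mm from the board's centre towards the near end (143 mm from the tail). Axes as the board's.
- board_tail (a point): Middle of the board's far end face (3 mm above the underside). Axes as the board's.
- jar_low: Lowest and widest jar of the stack, diameter 65 mm, height 50 mm, 0.2 to 0.4 kg, closed, loose, standing on the board behind the bay's front bar. Origin at the centre of its underside, z up.
- jar_mid: Middle jar, diameter 61 mm, height 46 mm, about 0.2 kg, loose, standing on the lowest. Origin at the centre of its underside.
- jar_top: Top jar, diameter 53 mm, height 40 mm, about 0.15 kg, loose, standing on the middle one. Origin at the centre of its underside.
- dropper: Bystander: brown dropper bottle 33 mm wide, 102 mm high, standing between bay and holder near the back. Leave it alone.
- spatula: Bystander: spatula with black handle, 183 mm long, lying to the right. Leave it alone.
There are look-alikes about, which are no part of the job. Leave any blue or pink look-alike of the board alone. Leave any purple or yellow look-alike of the jar_top alone.

How it is judged (in metres and radians):
On the way, in this order (a step that is already met when the one before it is completed fails the run):
1. the board is drawn clear of the bay's front bar and the three jars stand stacked and upright on the worktop in the bay (x of board_tail in the frame of bay below -0.048 m and angle between each of jar_low, jar_mid, jar_top's own z axis and vertical below 0.06 rad and height (world z) of jar_low between -0.004 and 0.004 m and horizontal distance between each of jar_low, jar_mid, jar_top and bay below 0.025 m and height (world z) of jar_mid between 0.046 and 0.054 m and height (world z) of jar_top between 0.092 and 0.1 m and horizontal distance between jar_mid and jar_low below 0.015 m and horizontal distance between jar_top and jar_mid below 0.015 m), for 0.2 s.
2. the board lies in the holder and is pressed against its end stop with 3 N or more (x of board_tail in the frame of holder between -0.0275 and 0.003 m and y of board_tail in the frame of holder between -0.004 and 0.004 m and angle between the x axis of board and the x axis of holder, either way round below 0.06 rad and angle between board's own z axis and vertical below 0.03 rad and height (world z) of board below 0.003 m and contact force between board and holder above 3 N), for 0.2 s.
At the end, for the whole second after the job is handed in: The board lies flat in the holder (within 4 mm of mid-channel, 0.06 rad of straight), its tail within the end stop's range (-27.5 to +3 mm in x), after being pressed home with 3 N; the three jars stand upright on the worktop in the bay, still stacked (15 mm), within 25 mm of its middle (x of board_tail in the frame of holder between -0.0275 and 0.003 m and y of board_tail in the frame of holder between -0.004 and 0.004 m and angle between the x axis of board and the x axis of holder, either way round below 0.06 rad and angle between board's own z axis and vertical below 0.03 rad and height (world z) of board below 0.003 m and angle between each of jar_low, jar_mid, jar_top's own z axis and vertical below 0.06 rad and height (world z) of jar_low between -0.004 and 0.004 m and horizontal distance between each of jar_low, jar_mid, jar_top and bay below 0.025 m and height (world z) of jar_mid between 0.046 and 0.054 m and height (world z) of jar_top between 0.092 and 0.1 m and horizontal distance between jar_mid and jar_low below 0.015 m and horizontal distance between jar_top and jar_mid below 0.015 m); the robot touches nothing.
It fails at once if a jar tips over (angle between any of jar_low, jar_mid, jar_top's own z axis and vertical above 0.5 rad).
It fails at once if the robot touches a jar (contact force between any of the fingers, the arm and jar_low above 0.5 N or contact force between any of the fingers, the arm and jar_mid above 0.5 N or contact force between any of the fingers, the arm and jar_top above 0.5 N).
It fails at once if the board (over 15 N) or the lowest jar (over 25 N) is forced against the bay (contact force between board and bay above 15 N or contact force between jar_low and bay above 25 N).
It fails at once if the board is forced against the holder (over 25 N) (contact force between board and holder above 25 N).
It fails at once if a bystander is moved by more than 20 mm (distance of any of dropper, spatula from where it was at the start of the episode above 0.02 m).
It also fails if it takes over 64 s, if anything falls off the work surface, if the arm or the gripper's body presses on something with over 40 N, if the wrist force passes 120 N, or if a joint passes its speed limit or range.

### The arm

A 7-joint arm with a two-finger parallel gripper is mounted at the origin on a cart in front of the work surface, level with it; the furniture and walls round the work are solid. World frame = base frame: x ahead of the robot, y to its left, z up, the work surface at z = 0. Lengths are in mm, angles in rad, forces in N, time in s.
With the tool pointing down it reaches from about 400 to 875 mm from the base axis. Payload 4.4 kg.
Tool frame: the origin (TCP) lies midway between the tips of the shut fingers; the grasp point (between the pads) lies 19 mm behind it (ctrl.grip_point_offset is the distance from the TCP to the grasp point, in mm); z points along the fingers, y is the direction in which the jaws open and shut (so a half turn about z gives the same grasp; the last joint's range is limited). The gripper opens to 85 mm and grips with 20 to 120 N. Pads are 22 mm wide; open, the fingers measure 114 mm over their backs; the gripper's body (76 mm by 85 mm) begins 54 mm behind the grasp point. The pads swing forward as they close: fully open they stand 13 mm farther back than shut.
Start: joints at [1.079, 0.628, 0.038, 1.517, -0.027, 0.996, -0.02], TCP at [268.51, -591.963, 231.313] pointing down, gripper open.
Joint ranges: [-3.06, 3.06], [-0.37, 2.12], [-1.25, 1.32], [0.18, 2.47], [-1.1, 4.24], [0.23, 1.98], [-2.94, 2.94]. Speed limits (rad/s): [2.57, 2.57, 3.14, 3.14, 3.14, 3.14, 3.14].

### API

Orientations are given as [roll, pitch, yaw] about the fixed x, y, z axes, in that order (R = Rz(yaw) Ry(pitch) Rx(roll)).
In Python, from cell import ctrl, imaging, models gives the robot as it stands. The module is installed in compiled form; this text tells all that it offers.
- The arm moves only by the tool drive_tool, never from a script. Its argument "deltas" is text: rows parted by semicolons, each of 5 numbers parted by spaces: the shift along the tool's x, y, z in m, then the turn about the tool's z in degrees, then the finger opening in m, from 0 to 0.0854. A call has 1 to 12 rows; each row is the pose to reach, as a shift and turn from the pose commanded when the call began, along the tool's axes at that moment; what a row does not reach only later rows make up. A row lasts 1/8 s, in which the tool goes at most 62.5 mm and 10.7 degrees, less where a joint would pass 70% of its speed; a pose out of reach is approached as far as the arm can. A call with a gripper value outside its range is refused whole. The fingers move at their own pace and stop on an object; the grip force is fixed at half the most. Time passes only in rows, so rows that repeat a pose let the fingers close. It gives the time, the measured TCP pose, the force and the opening at its end, in the units of the state.
- ctrl.read_state(): the state, without advancing time (a new reading comes with each control period).
- imaging.get_image(name): name is "scene" or "top" or "wrist"; returns a dict with "color" (400x640x3 uint8, red, green, blue), "range_z" (400x640 float32, mm along the optical axis (not along the pixel's ray), 0 where there is no reading), "vfov" (degrees; the focal length in pixels is half the picture's height over the tangent of half this angle, whatever the lens; pixels are square), "cx", "cy" (the principal point, pixels), "extrinsics" (4x4, takes a point from camera to world coordinates). Camera axes: x right, y down, z forward; pixel columns grow to the right and rows downward; lengths in mm; the calibration is good to about 2 mm. The wrist camera is an equidistant fisheye: a pixel r from the principal point sees the ray r / f radians off the axis. A picture is of the moment at which its call begins.
- ctrl.finish_job(): hands the job in, once; it reports no verdict.
Trained networks look in a picture, given as the dict that the camera call returned (one of the last four; its "shot" number tells which), for a name from the list of things; names that differ only in an ending like _2 or _b are one class to them, and where a whole thing is asked for, a point or a joint stands for the part that bears it (a point fixed in the world has none). Each returns a list of dicts, best first, with "score" (0 to 1); they miss things now and then, are a little off and sometimes report something else, mostly with a low value. They report only what shows in the picture. A call takes as long as a camera call. They do not tell look-alikes from the thing itself.
- models.spot_in(picture, thing): "point" ([column, row] in pixels, amid what is visible of it).
- models.landmark_of(picture, thing): "point" ([column, row] in pixels: a listed point, or the origin of a listed thing).
The state is a dict: "clock": time; "qpos": joint angles; "qd": joint speeds; "tau": joint torques, N m; "eef_pos": TCP position; "tool_rot": TCP orientation; "force": force on the tool from outside, world axes, zero at the start; "torque": the same for the moment, N m; "width": finger opening in mm.
Only numpy, scipy, OpenCV 4.12 (cv2) and the standard library are available. Lean on these libraries where they do the work, as an engineer would, in place of code of your own. Each camera call takes 0.05 s, during which the arm holds its last target.

## Working session

There is one attempt and no reset: what is moved stays moved. The work goes in short steps, Python scripts to look and compute and a tool call to move; the robot and the scene stay as the last step left them, time stands still between calls to the robot, and variables do not carry over. Pictures are saved under pics/ and viewed, and the job is handed in when it is done.

Besides the shell and the picture viewer there is one more tool, called after "Request:" as name(argument=value, ...) on one line, values as JSON. drive_tool: Moves the arm, as the interface text tells. Its arguments: {"type":"object","properties":{"deltas":{"type":"string"}},"required":["deltas"]}

```bash
mkdir -p pics
cat > h.py <<'E'
import numpy as np, cv2
from cell import ctrl, imaging, models
def save(im,name,marks=()):
    c=cv2.cvtColor(im["color"],cv2.COLOR_RGB2BGR).copy()
    for (u,v) in marks: cv2.drawMarker(c,(int(round(u)),int(round(v))),(0,0,255),cv2.MARKER_CROSS,10,1)
    cv2.imwrite("pics/"+name,c)
def ray(im,u,v,fish=False):
    f=200/np.tan(np.radians(im["vfov"]/2))
    x,y=u-im["cx"],v-im["cy"]
    if fish:
        r=np.hypot(x,y);th=r/f
        if r<1e-9: d=np.array([0,0,1.])
        else: d=np.array([np.sin(th)*x/r,np.sin(th)*y/r,np.cos(th)])
    else: d=np.array([x/f,y/f,1.])
    return np.array(im["extrinsics"]),d
def atz(im,u,v,z,fish=False):
    E,d=ray(im,u,v,fish); w=E[:3,:3]@d; o=E[:3,3]
    return o+w*(z-o[2])/w[2]
def cloud(im,fish=False):
    E=np.array(im["extrinsics"]);f=200/np.tan(np.radians(im["vfov"]/2))
    vv,uu=np.mgrid[0:400,0:640].astype(float);x=uu-im["cx"];y=vv-im["cy"]
    z=im["range_z"].astype(float)
    if fish:
        r=np.hypot(x,y)+1e-9;t=np.tan(np.minimum(r/f,1.5))/r
        P=np.stack([x*t*z,y*t*z,z],-1)
    else: P=np.stack([x/f*z,y/f*z,z],-1)
    W=P@E[:3,:3].T+E[:3,3]; W[z<=0]=np.nan
    return W
def proj(im,p):
    E=np.linalg.inv(np.array(im["extrinsics"]));q=E[:3,:3]@np.array(p)+E[:3,3];f=200/np.tan(np.radians(im["vfov"]/2))
    return q[0]/q[2]*f+im["cx"],q[1]/q[2]*f+im["cy"]
E
python3 - <<'E'
from h import *
for n in ["scene","top"]:
    im=imaging.get_image(n); save(im,n+"0.png"); print(n,im["vfov"],im["cx"],im["cy"],np.round(im["extrinsics"],3).tolist())
    W=cloud(im)
    for t in ["bay","holder","board","board_grip","board_tail","jar_low","jar_mid","jar_top","dropper","spatula"]:
        for r in models.landmark_of(im,t)[:3]:
            u,v=r["point"]; print(t,round(r["score"],2),np.round(r["point"],1),np.round(W[int(min(max(v,0),399)),int(min(max(u,0),639))],0),np.round(atz(im,u,v,0),0))
print(ctrl.read_state(), ctrl.grip_point_offset)
E
```

```text
scene 46.28452367568643 325.77048137028055 195.5213932206407 [[0.77, -0.388, 0.506, -454.555], [-0.638, -0.454, 0.622, -1156.304], [-0.012, -0.802, -0.597, 1346.511], [0.0, 0.0, 0.0, 1.0]]
bay 0.67 [326.6 198.9] [638. 185.  43.] [672. 222.   0.]
holder 0.6 [385.3 242.2] [ 655. -182.   14.] [ 667. -174.    0.]
board 0.8 [316.6 234.1] [470.  50.   9.] [477.  56.   0.]
board 0.69 [321.5 203.4] [610. 187.  27.] [631. 211.   0.]
board 0.4 [242.8 174.6] [  41. -184.  629.] [477. 661.   0.]
board_grip 0.85 [320.  220.8] [514.  76.  47.] [545. 116.   0.]
board_grip 0.58 [306.9 205.1] [540. 209.  38.] [571. 245.   0.]
board_grip 0.45 [248.6 161.2] [  58. -196.  670.] [568. 752.   0.]
board_tail 0.82 [304.4 245.7] [388.  29.   8.] [392.  31.   0.]
board_tail 0.61 [227.1 176. ] [413. 712.  -7.] [409. 703.   0.]
jar_low 0.66 [322.7 205.7] [602. 171.  29.] [625. 193.   0.]
jar_low 0.65 [327.9 202. ] [638. 177.  25.] [661. 199.   0.]
jar_top 0.67 [298.3 193.8] [574. 316.  29.] [594. 343.   0.]
jar_top 0.54 [328.1 184.9] [650. 183. 118.] [751. 306.   0.]
jar_top 0.48 [347.9 212.4] [656.  59.  28.] 
[... 1510 characters left out ...]
.1, 'qpos': array([ 1.07919056,  0.628407  ,  0.03852889,  1.51736566, -0.02705194,
        0.99626691, -0.01998974]), 'qd': array([-5.62633864e-04,  2.81052039e-04, -3.98169012e-04,  1.96741301e-04,
        4.69049314e-05, -4.09100401e-04, -8.52194581e-04]), 'tau': array([-3.90237428e-04, -5.63288355e+01,  1.22575756e+00, -1.93784416e+01,
        1.09698795e-02,  1.58254916e-03, -1.32673631e-05]), 'eef_pos': array([ 268.52780152, -591.98788251,  231.32040592]), 'tool_rot': array([ 3.14152182e+00, -6.45733224e-05,  4.25740210e-01]), 'force': array([ 0.56472861, -0.4154321 ,  0.03624352]), 'torque': array([ 0.041524  ,  0.02533537, -0.02753071]), 'width': 85.65658384822976} 18.700000000000003
```

View pictures.

Run:
```python
import cv2
a=cv2.imread("pics/scene0.png");b=cv2.imread("pics/top0.png")
cv2.imwrite("pics/s0c.png",cv2.resize(a[130:290,220:470],None,fx=3.2,fy=3.2,interpolation=cv2.INTER_CUBIC))
cv2.imwrite("pics/t0c.png",cv2.resize(b[150:300,230:430],None,fx=4,fy=4,interpolation=cv2.INTER_CUBIC))
```

```text
(no output)
```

View pics/top0.png

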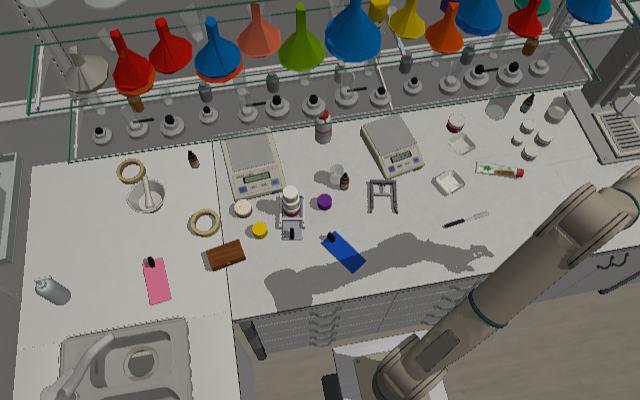

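View pics/s0c.png

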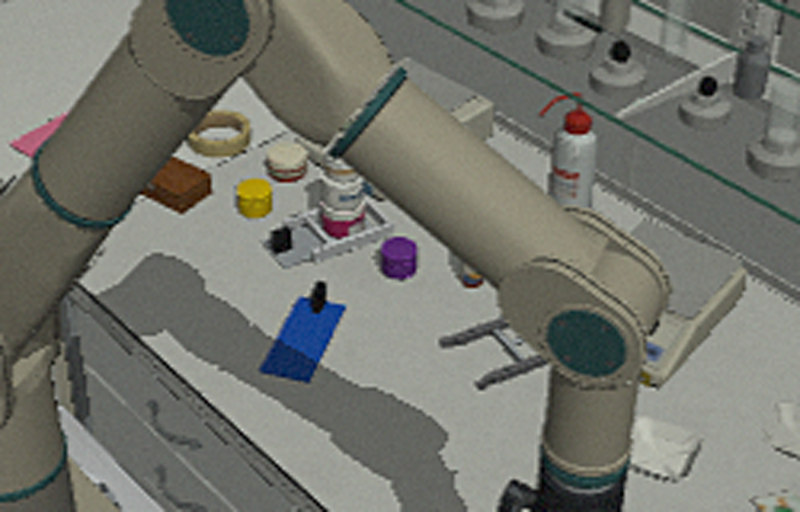

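View pics/t0c.png

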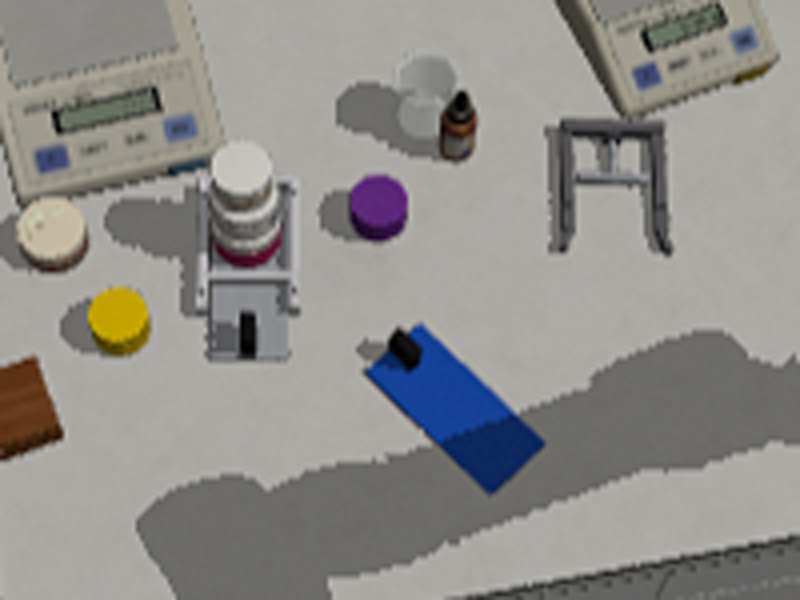

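```bash
python3 - <<'E'
from h import *
import pickle
im=imaging.get_image("top");pickle.dump(im,open("top.pkl","wb"))
def q(n,x,y,z): print(n,np.round(atz(im,230+x/4,150+y/4,z),1))
q("board near L",208,357,6);q("board near R",289,359,6)
q("tab bottom near",247,357,6);q("tab top near",248,353-40+5,42)
q("bay cheek L near outer top",199,300,22);q("R near",298,302,22);q("L far",204,180,22);q("R far",296,181,22)
q("hold mouth L",557,248,14);q("hold mouth R",665,250,14);q("back L",562,122,14);q("back R",663,124,14)
q("inner L near",572,222,14);q("inner R near",651,222,14);q("inner L far",578,140,14);q("inner R far",650,140,14)
q("stop L near",575,182,14);q("stop R near",650,183,14)
E
python3 - <<'E'
import cv2
b=cv2.imread("pics/top0.png")
cv2.imwrite("pics/t0h.png",cv2.resize(b[170:220,360:405],None,fx=12,fy=12,interpolation=cv2.INTER_CUBIC))
cv2.imwrite("pics/t0b.png",cv2.resize(b[180:245,270:315],None,fx=9,fy=9,interpolation=cv2.INTER_CUBIC))
E
```

```text
board near L [548.3 259.7   6. ]
board near R [533.1 189.3   6. ]
tab bottom near [541.9 225.6   6. ]
tab top near [562.8 219.9  42. ]
bay cheek L near outer top [597.4 259.1  22. ]
R near [579.1 172.6  22. ]
L far [716.9 235.6  22. ]
R far [700.2 152.5  22. ]
hold mouth L [592.4 -69.2  14. ]
hold mouth R [ 572.2 -165.3   14. ]
back L [ 720.3 -105.5   14. ]
back R [ 700.7 -198.4   14. ]
inner L near [615.7 -89.1  14. ]
inner R near [ 602.3 -160.3   14. ]
inner L far [ 698.6 -115.5   14. ]
inner R far [ 686.1 -181.9   14. ]
stop L near [ 655.7 -101.9   14. ]
stop R near [ 641.8 -169.9   14. ]
```

View pics/t0h.png

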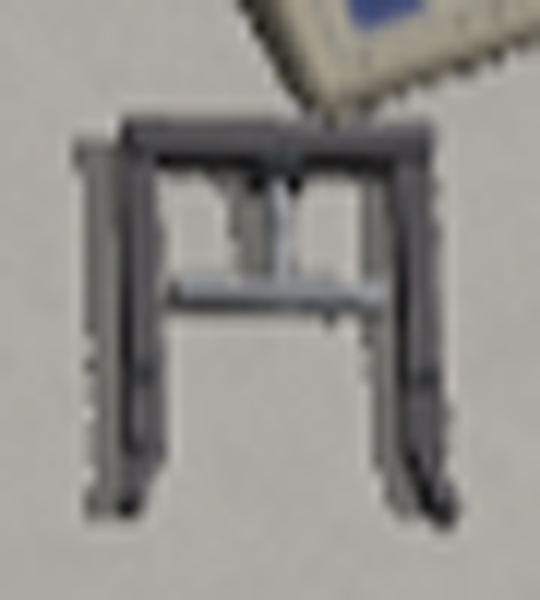

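View pics/t0b.png

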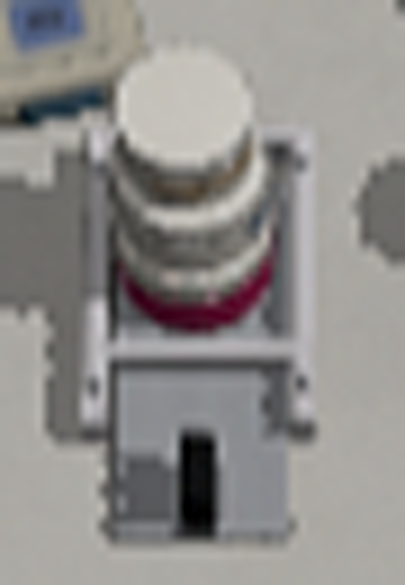

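Request:
drive_tool(deltas="0.043 -0.033 0 9 0.06;0.09 -0.07 0 18 0.06;0.14 -0.11 0 27 0.06;0.18 -0.145 0 36 0.06;0.23 -0.18 0 36 0.06;0.28 -0.22 0 36 0.06;0.33 -0.26 0 36 0.06;0.38 -0.3 0 36 0.06;0.41 -0.32 0 36 0.06;0.428 -0.335 0 36 0.06;0.428 -0.335 0 36 0.06")

```text
clock: 2.52
eef_pos: [520.8, -108.0, 231.3]
tool_rot: [-3.141, -0.0, -0.198]
force: [0.6, -1.0, 0.0]
width: 59.9
```

Run:
```python
from h import *
import pickle
im=imaging.get_image("wrist");save(im,"w1.png");pickle.dump(im,open("w1.pkl","wb"))
print(im["vfov"],im["cx"],im["cy"],np.round(im["extrinsics"],3).tolist())
```

```text
65.70646984690485 319.6278222625668 195.69319597842605 [[-0.198, -0.933, -0.301, 598.528], [-0.98, 0.188, 0.062, -124.315], [-0.002, 0.307, -0.952, 374.051], [0.0, 0.0, 0.0, 1.0]]
```

View pics/w1.png

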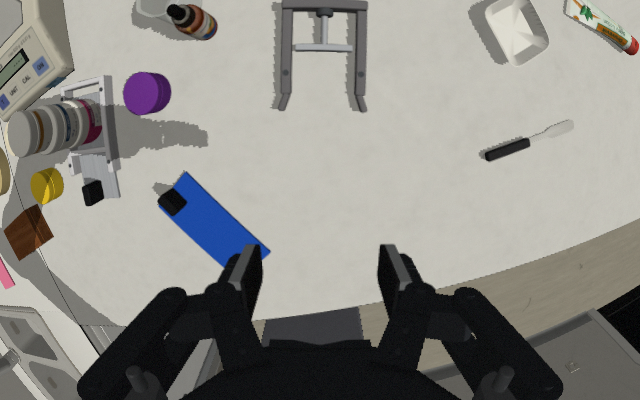

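Run:
```python
from h import *
print(np.round(ctrl.read_state()["qpos"],3))
b=cv2.imread("pics/w1.png")
cv2.imwrite("pics/w1h.png",cv2.resize(b[0:120,260:380],None,fx=5,fy=5,interpolation=cv2.INTER_CUBIC))
cv2.imwrite("pics/w1b.png",cv2.resize(b[65:215,0:160],None,fx=4,fy=4,interpolation=cv2.INTER_CUBIC))
```

```text
[ 0.023  0.465  0.192  1.852 -0.115  0.836 -1.499]
```

View pics/w1h.png

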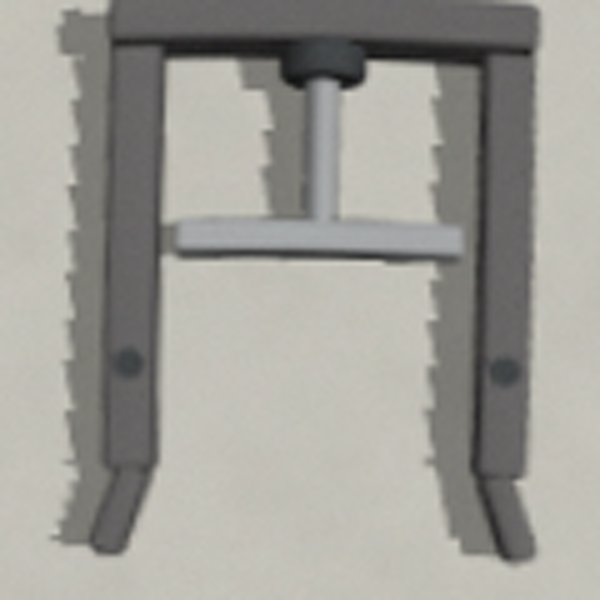

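View pics/w1b.png

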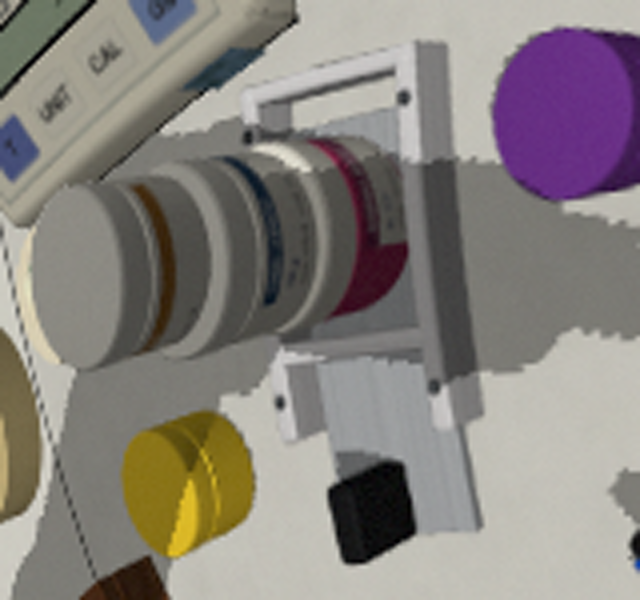

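Run:
```python
from h import *
import pickle
im=pickle.load(open("w1.pkl","rb"))
def q(n,x,y,z,k=5,ox=260,oy=0):
    p=atz(im,ox+x/k,oy+y/k,z,True)[:2]; print(n,np.round(p,1)); return p
a=q("L near in",154,466,14);b=q("L far in",161,48,14);c=q("R near in",476,475,14);d=q("R far in",486,60,14)
e=q("L near out",104,466,14);f=q("L far out",112,10,14);g=q("R near out",527,478,14);h=q("R far out",538,12,14)
q("tip L",108,552,14);q("tip R",517,558,14)
s=q("stop L",177,254,14);t=q("stop R",463,254,14)
for A,B in((a,b),(c,d),(e,f),(g,h)):
    v=B-A;print("yaw",np.arctan2(v[1],v[0]))
for A,B in((a,c),(e,g),(s,t),(f,h)):
    v=A-B;print("cross",np.linalg.norm(v),np.arctan2(-v[0],v[1]),(A+B)/2)
```

```text
L near in [612.1 -92.8]
L far in [ 710.2 -114.2]
R near in [ 595.6 -164.8]
R far in [ 693.  -186.7]
L near out [614.6 -81.5]
L far out [ 722.5 -105.1]
R near out [ 592.9 -176.3]
R far out [ 703.3 -201.3]
tip L [594.8 -78.2]
tip R [ 574.9 -170.6]
stop L [ 659.8 -108. ]
stop R [ 647.2 -171.8]
yaw -0.21507065575764303
yaw -0.22137229373400552
yaw -0.21485650879894716
yaw -0.22224380874797417
cross 73.8280344857295 -0.22497835408140374 [ 603.83412752 -128.78446785]
cross 97.23853031637323 -0.2253279494004527 [ 603.76028898 -128.92186357]
cross 65.06934520959275 -0.19468785029236724 [ 653.46709969 -139.91074303]
cross 98.08456337356431 -0.19710202940655414 [ 712.87374012 -153.16092262]
```

Request:
drive_tool(deltas="-0.02 -0.055 0 0 0.06;-0.04 -0.11 0 0 0.06;-0.06 -0.165 0 0 0.06;-0.08 -0.22 0 0 0.06;-0.1 -0.275 0 0 0.06;-0.113 -0.32 0 0 0.06;-0.113 -0.33 0 0 0.06;-0.113 -0.33 0 0 0.06")

```text
clock: 3.58
eef_pos: [476.2, 234.4, 231.3]
tool_rot: [3.141, -0.001, -0.204]
force: [0.2, 0.5, -0.2]
width: 59.8
```

Run:
```python
from h import *
import pickle
im=imaging.get_image("wrist");save(im,"w2.png");pickle.dump(im,open("w2.pkl","wb"))
print(models.landmark_of(im,"board_grip"),models.landmark_of(im,"bay"))
print(np.round(ctrl.read_state()["qpos"],3))
b=cv2.imread("pics/w2.png")
cv2.imwrite("pics/w2b.png",cv2.resize(b[0:240,220:420],None,fx=2.5,fy=2.5,interpolation=cv2.INTER_CUBIC))
```

```text
[{'point': [435.3, 107.4], 'score': 0.91}, {'point': [315.2, 97.3], 'score': 0.69}, {'point': [30.7, 196.0], 'score': 0.58}] []
[-0.624  0.462  0.167  1.854 -0.098  0.835 -2.185]
```

View pics/w2.png

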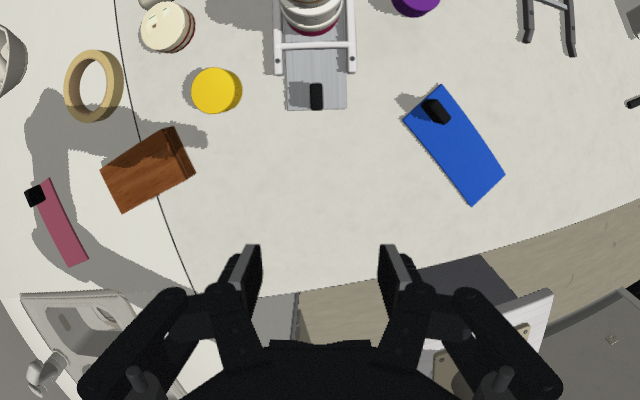

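View pics/w2b.png

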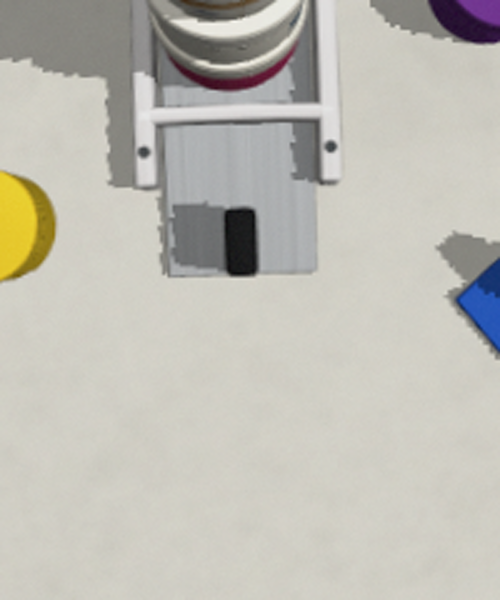

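Run:
```python
from h import *
import pickle
im=pickle.load(open("w2.pkl","rb"))
b=cv2.imread("pics/w2.png")
cv2.imwrite("pics/w2d.png",cv2.resize(b[30:120,265:365],None,fx=6,fy=6,interpolation=cv2.INTER_CUBIC))
cv2.imwrite("pics/w2e.png",cv2.resize(b[0:60,265:365],None,fx=6,fy=6,interpolation=cv2.INTER_CUBIC))
```

```text
(no output)
```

View pics/w2d.png

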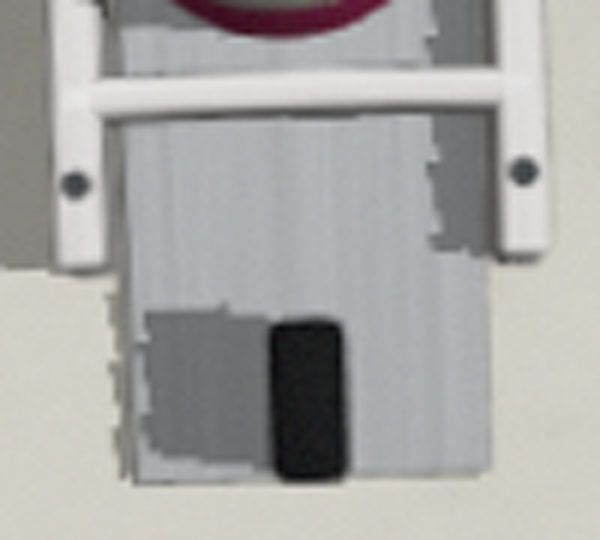

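View pics/w2e.png

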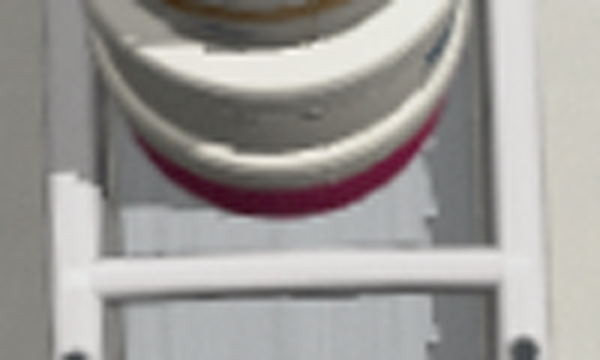

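Run:
```python
from h import *
import pickle
im=pickle.load(open("w2.pkl","rb"))
def q(n,x,y,z,k=6,ox=265,oy=30):
    p=atz(im,ox+x/k,oy+y/k,z,True)[:2]; print(n,np.round(p,1)); return p
a=q("board near L",135,483,6);b=q("board near R",491,472,6)
v=a-b;print(np.linalg.norm(v),np.arctan2(-v[0],v[1]),(a+b)/2)
L2=q("board L edge up",122,125,6);v=L2-a;print("edge yaw",np.arctan2(v[1],v[0]))
R2=q("board R edge",491,265,6);v=R2-b;print("edge yaw",np.arctan2(v[1],v[0]))
t=[q("tab",*p,42) for p in((270,322),(342,319),(347,478),(277,482))];print("tab mid",np.mean(t,0),np.arctan2(*( (t[0]+t[1]-t[2]-t[3])[::-1])))
c=q("ch L out",56,268,22);d=q("ch L in",104,266,22);e=q("ch R in",502,257,22);f=q("ch R out",547,255,22)
for A,B in((c,f),(d,e)):
    v=A-B;print("cross",np.linalg.norm(v),np.arctan2(-v[0],v[1]),(A+B)/2)
g=q("L in far",94,20,22,oy=0);h=q("R in far",487,20,22,oy=0);
for A,B in((d,g),(e,h)):
    v=B-A;print("yaw",np.arctan2(v[1],v[0]))
q("jar front bottom",285,216,6,oy=0);q("bar front top mid",300,290,22,oy=0)
q("bar back top mid",300,252,22,oy=0)
```

```text
board near L [548.6 257.5]
board near R [536.5 188.7]
69.89230417661965 -0.17469242588194916 [542.52592894 223.07805114]
board L edge up [619.2 245. ]
edge yaw -0.17570124032941656
board R edge [576.8 180.6]
edge yaw -0.19689284585471317
tab [572.1 224.3]
tab [570.1 211.8]
tab [542.1 216.7]
tab [543.9 229. ]
tab mid [557.04084644 220.45752891] -0.16854764994034854
ch L out [592.3 261.5]
ch L in [590.6 252.7]
ch R in [577.  179.9]
ch R out [575.9 171.5]
cross 91.4958330458681 -0.18096567850998477 [584.09309644 216.53093485]
cross 74.01620574689117 -0.184720517023218 [583.76143828 216.28099794]
L in far [674.  237.5]
R in far [658.5 165.7]
yaw -0.17919905857936247
yaw -0.1729130023920113
jar front bottom [630.  210.4]
bar front top mid [611.9 210.9]
bar back top mid [619.2 209.4]
```

Request:
drive_tool(deltas="0.01 0 0 -10 0.05;0.02 0 0 -20 0.05;0.03 0 0 -30 0.05;0.04 0 0 -40 0.05;0.05 0 0 -50 0.05;0.06 0 0 -60 0.05;0.07 0 0 -70 0.05;0.08 -0.002 0 -80 0.05;0.082 -0.003 0 -90 0.05;0.082 -0.003 0 -100 0.05;0.082 -0.003 0 -110 0.05;0.082 -0.003 0 -120 0.05")

```text
clock: 5.22
eef_pos: [557.0, 219.8, 231.2]
tool_rot: [-3.141, 0.001, 1.895]
force: [0.1, 0.1, 0.3]
width: 49.8
```

Request:
drive_tool(deltas="0 0 0 -10 0.05;0 0 0 -20 0.05;0 0 0 -30 0.05;0 0 0 -40 0.05;0 0 0 -50 0.05;0 0 0 -60 0.05;0 0 0 -61.5 0.05;0 0 0 -61.5 0.05")

```text
clock: 6.22
eef_pos: [556.8, 221.1, 231.2]
tool_rot: [-3.141, 0.0, 2.961]
force: [0.7, 0.3, -0.1]
width: 49.9
```

Run:
```python
from h import *
print(ctrl.read_state())
```

```text
{'clock': 6.225, 'qpos': array([-0.00255057,  0.63595407, -0.69550927,  1.6524731 ,  0.46228182,
        1.02444275,  0.54294771]), 'qd': array([-0.01117022, -0.00223138,  0.00034566, -0.00303567, -0.00268861,
        0.00204034, -0.0014033 ]), 'tau': array([ 2.49836287e-01, -5.09864151e+01, -8.24404210e+00, -1.76396531e+01,
        3.58672359e-02,  1.57155620e-02,  7.84056913e-02]), 'eef_pos': array([556.79928718, 221.05128568, 231.18921457]), 'tool_rot': array([-3.14086796e+00,  1.60649660e-06,  2.96116392e+00]), 'force': array([ 0.67163855,  0.28012026, -0.11742263]), 'torque': array([-0.03203421, -0.00173034, -0.00951288]), 'width': 49.92578424090592}
```

Request:
drive_tool(deltas="0 0 0.05 0 0.04;0 0 0.1 0 0.036;0 0 0.14 0 0.036;0 0 0.17 0 0.036;0 0 0.185 0 0.036;0 0 0.195 0 0.036;0 0 0.195 0 0.036")

```text
clock: 7.1
eef_pos: [556.8, 222.4, 36.5]
tool_rot: [-3.142, 0.0, 2.965]
force: [0.7, 1.1, 0.2]
width: 36.1
```

Run:
```python
from h import *
import pickle
im=imaging.get_image("wrist");save(im,"w3.png");pickle.dump(im,open("w3.pkl","wb"))
print(ctrl.read_state()["tool_rot"])
```

```text
[3.14093294e+00 1.08712882e-03 2.96485117e+00]
```

View pics/w3.png

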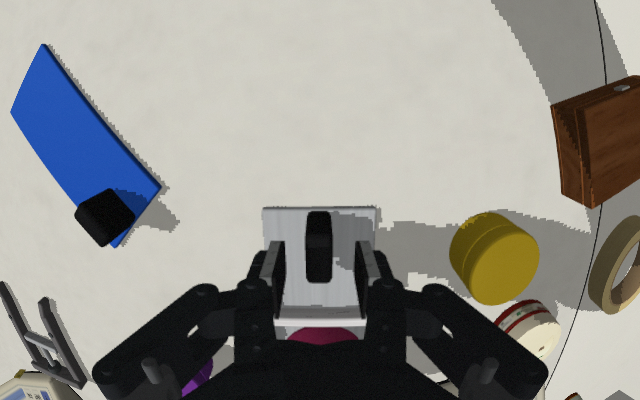

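Run:
```python
from h import *
import pickle
im=pickle.load(open("w3.pkl","rb"))
b=cv2.imread("pics/w3.png")
cv2.imwrite("pics/w3d.png",cv2.resize(b[195:345,240:400],None,fx=5,fy=5,interpolation=cv2.INTER_CUBIC)[:600])
print(np.round(im["extrinsics"],3).tolist())
```

```text
[[0.177, 0.936, 0.305, 479.072], [0.984, -0.168, -0.054, 235.61], [0.001, 0.31, -0.951, 179.225], [0.0, 0.0, 0.0, 1.0]]
```

View pics/w3d.png

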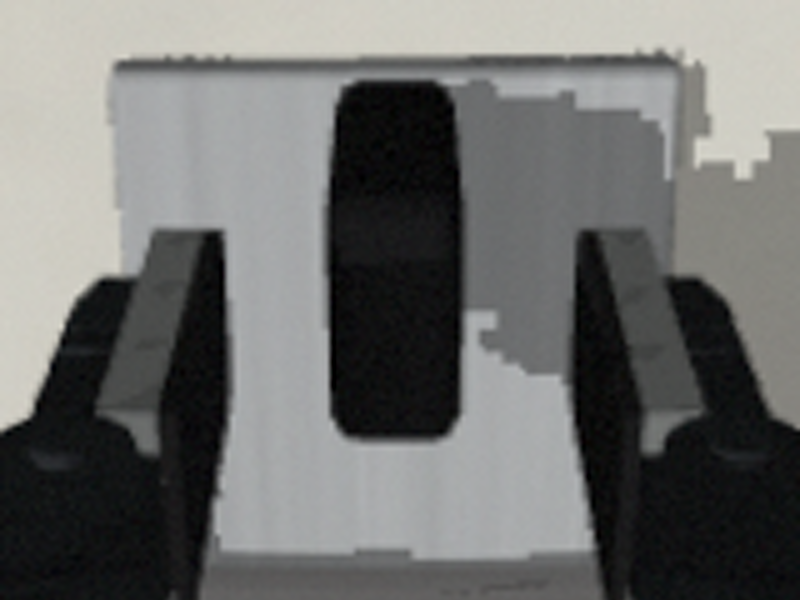

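Request:
drive_tool(deltas="0 -0.0005 0.01 0 0.03;0 -0.0005 0.02 0 0.03;0 -0.0005 0.0245 0 0.026;0 -0.0005 0.0245 0 0.022;0 -0.0005 0.0245 0 0.02;0 -0.0005 0.0245 0 0.018;0 -0.0005 0.0245 0 0.018")

```text
clock: 8.02
eef_pos: [556.6, 221.9, 12.0]
tool_rot: [3.141, 0.0, 2.965]
force: [0.1, 0.1, 1.0]
width: 17.6
```

Run:
```python
from h import *
im=imaging.get_image("wrist");save(im,"w4.png")
s=ctrl.read_state();print(s["tool_rot"],s["force"],s["width"])
b=cv2.imread("pics/w4.png")
cv2.imwrite("pics/w4d.png",cv2.resize(b[195:345,240:400],None,fx=5,fy=5,interpolation=cv2.INTER_CUBIC)[:600])
```

```text
[3.14145720e+00 2.54444025e-04 2.96518136e+00] [ 0.41369089 -0.13918564 -0.13060988] 18.215683924003432
```

View pics/w4d.png

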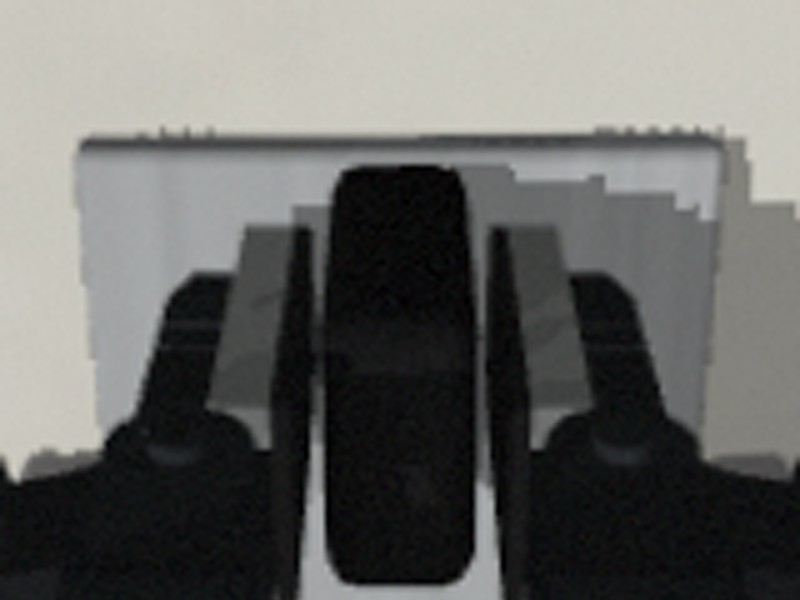

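Request:
drive_tool(deltas="0 0 0 0 0.016;0 0 0 0 0.015;0 0 0 0 0.0145;0 0 0 0 0.0135")

```text
clock: 8.57
eef_pos: [556.5, 221.9, 11.9]
tool_rot: [3.141, 0.0, 2.966]
force: [-0.1, -1.1, 0.7]
width: 13.8
```

Run:
```python
from h import *
s=ctrl.read_state();print(s["tool_rot"],s["force"],s["torque"],s["width"])
```

```text
[3.14148278e+00 1.69648003e-04 2.96581903e+00] [-0.13542036 -1.07179689  0.66907348] [ 0.0483036  -0.00892178  0.20570401] 13.753054951369277
```

Request:
drive_tool(deltas="0 0 0 0 0.01;0 0 0 0 0.005;0 0 0 0 0.005;0.001 0 0 0 0.005;0.002 0 0 0 0.005;0.003 0 0 0 0.005")

```text
clock: 9.32
eef_pos: [554.6, 222.2, 12.0]
tool_rot: [3.141, 0.002, 2.964]
force: [4.7, -0.1, 0.5]
width: 12.9
```

Run:
```python
from h import *
s=ctrl.read_state();print(s["tool_rot"],s["force"],s["torque"],s["width"])
```

```text
[3.14099561e+00 1.65516543e-03 2.96423687e+00] [ 4.72445994 -0.05703804  0.48282023] [-0.07443064 -0.80181455  0.07290251] 12.945605717401547
```

Request:
drive_tool(deltas="0.0025 0 0 0 0.005;0.005 0 0 0 0.005;0.0075 0 0 0 0.005;0.01 0 0 0 0.005;0.0125 0 0 0 0.005;0.015 0 0 0 0.005;0.0175 0 0 0 0.005;0.02 0 0 0 0.005")

```text
clock: 10.32
eef_pos: [535.2, 225.3, 12.0]
tool_rot: [3.142, 0.002, 2.964]
force: [8.1, -0.6, -1.0]
width: 13.2
```

Run:
```python
from h import *
s=ctrl.read_state();print(s["eef_pos"],s["tool_rot"],s["force"],s["torque"],s["width"])
im=imaging.get_image("wrist");save(im,"w5.png")
```

```text
[535.18737868 225.27519034  11.97541625] [3.14152896e+00 2.18157622e-03 2.96414437e+00] [ 8.10644366 -0.60834117 -0.98025215] [-0.25941872 -1.39838519 -0.08029686] 13.207591567725355
```

View pics/w5.png

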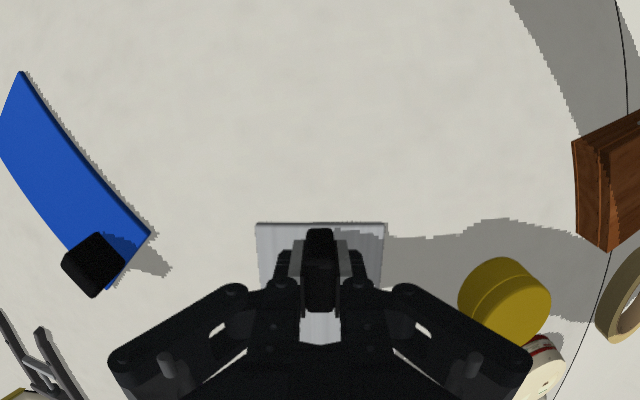

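Request:
drive_tool(deltas="0.002 0 0 0 0.005;0.004 0 0 0 0.005;0.006 0 0 0 0.005;0.008 0 0 0 0.005;0.01 0 0 0 0.005;0.012 0 0 0 0.005;0.014 0 0 0 0.005;0.016 0 0 0 0.005;0.018 0 0 0 0.005;0.02 0 0 0 0.005;0.022 0 0 0 0.005;0.024 0 0 0 0.005")

```text
clock: 11.88
eef_pos: [512.0, 229.4, 12.0]
tool_rot: [3.141, 0.003, 2.964]
force: [9.2, -1.7, -1.4]
width: 13.5
```

Run:
```python
from h import *
s=ctrl.read_state();print(s["eef_pos"],s["tool_rot"],s["force"],s["torque"],s["width"])
im=imaging.get_image("top");save(im,"t5.png")
b=cv2.imread("pics/t5.png")
cv2.imwrite("pics/t5c.png",cv2.resize(b[180:260,260:340],None,fx=7,fy=7,interpolation=cv2.INTER_CUBIC))
```

```text
[512.03755457 229.36601002  11.98609297] [3.14149206e+00 2.73229629e-03 2.96383774e+00] [ 9.15622511 -1.72496673 -1.44735887] [-0.25693768 -1.61502484  0.03334235] 13.536567971234755
```

View pics/t5c.png

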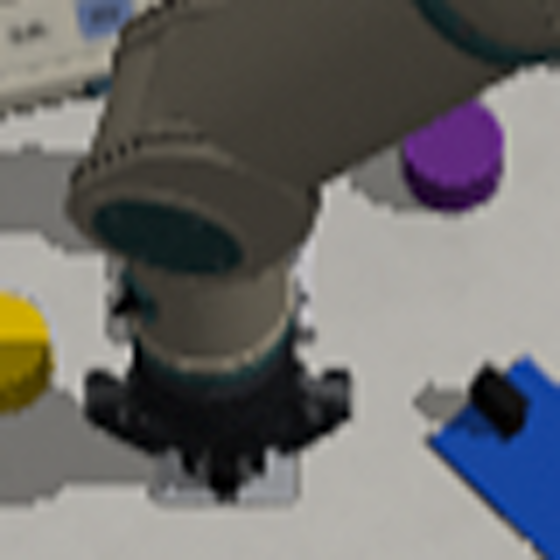

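Request:
drive_tool(deltas="0.002 0 0 0 0.005;0.004 0 0 0 0.005;0.006 0 0 0 0.005;0.008 0 0 0 0.005;0.01 0 0 0 0.005;0.012 0 0 0 0.005;0.014 0 0 0 0.005;0.016 0 0 0 0.005;0.018 0 0 0 0.005;0.02 0 0 0 0.005;0.022 0 0 0 0.005;0.024 0 0 0 0.005")

```text
clock: 13.42
eef_pos: [486.5, 234.5, 11.9]
tool_rot: [3.141, 0.0, 2.965]
force: [2.9, -0.2, 2.4]
width: 13.0
```

Run:
```python
from h import *
s=ctrl.read_state();print(s["eef_pos"],s["tool_rot"],s["force"],s["torque"],s["width"])
im=imaging.get_image("scene");save(im,"s5.png")
b=cv2.imread("pics/s5.png")
cv2.imwrite("pics/s5c.png",cv2.resize(b[130:290,220:470],None,fx=3.2,fy=3.2,interpolation=cv2.INTER_CUBIC))
```

```text
[486.52272686 234.46695675  11.94560837] [3.14137867e+00 2.33488371e-04 2.96542115e+00] [ 2.92600271 -0.22017449  2.42928137] [-0.19694514 -0.76402938  0.03979657] 13.007236835956638
```

View pics/s5c.png

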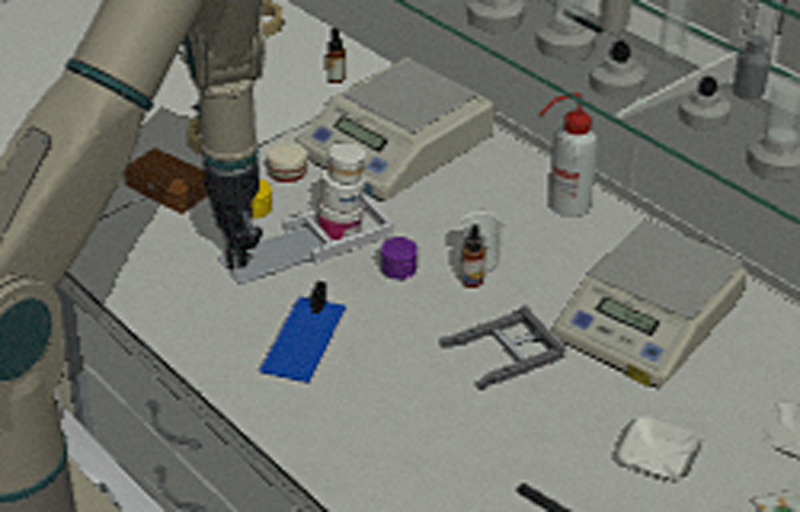

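Request:
drive_tool(deltas="0.002 0 0 0 0.005;0.004 0 0 0 0.005;0.006 0 0 0 0.005;0.008 0 0 0 0.005;0.01 0 0 0 0.005;0.012 0 0 0 0.005;0.014 0 0 0 0.005;0.017 0 0 0 0.005;0.02 0 0 0 0.005;0.023 0 0 0 0.005;0.026 0 0 0 0.005;0.029 0 0 0 0.005")

```text
clock: 14.98
eef_pos: [457.9, 239.5, 11.9]
tool_rot: [3.142, 0.0, 2.965]
force: [4.5, -1.1, 5.3]
width: 12.8
```

Request:
drive_tool(deltas="0.003 0 0 0 0.005;0.006 0 0 0 0.005;0.008 0 0 0 0.005;0.008 0 0 0 0.005")

```text
clock: 15.48
eef_pos: [449.6, 240.9, 11.9]
tool_rot: [-3.141, -0.0, 2.965]
force: [3.4, -0.7, 5.2]
width: 13.3
```

Run:
```python
from h import *
s=ctrl.read_state();print(s["eef_pos"],s["tool_rot"],s["force"],s["torque"],s["width"])
im=imaging.get_image("scene");save(im,"s6.png")
b=cv2.imread("pics/s6.png")
cv2.imwrite("pics/s6c.png",cv2.resize(b[160:230,270:360],None,fx=8,fy=8,interpolation=cv2.INTER_CUBIC))
im=imaging.get_image("top");save(im,"t6.png")
b=cv2.imread("pics/t6.png")
cv2.imwrite("pics/t6c.png",cv2.resize(b[180:260,260:340],None,fx=7,fy=7,interpolation=cv2.INTER_CUBIC))
```

```text
[449.62593355 240.86821826  11.92075107] [-3.1414413e+00 -4.1685029e-04  2.9652951e+00] [ 3.4041232  -0.74688752  5.2496355 ] [-0.13247381 -0.71939626  0.01977714] 13.277180409275486
```

View pics/s6c.png

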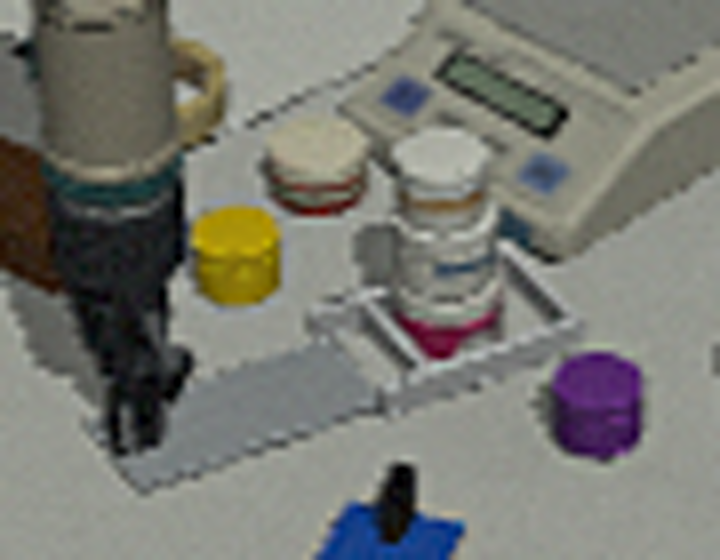

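View pics/t6c.png

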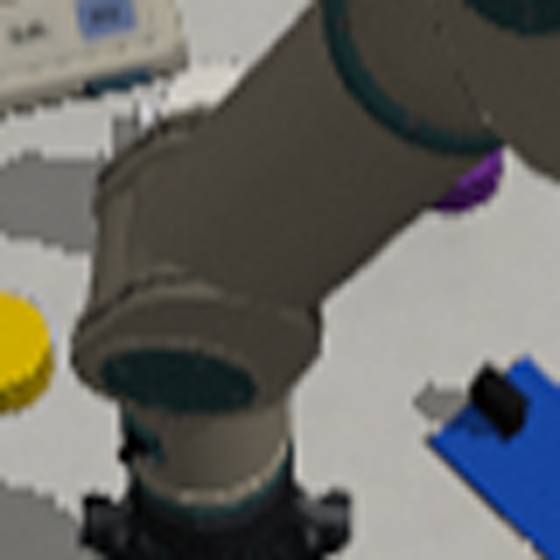

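Request:
drive_tool(deltas="0.004 0 0 0 0.005;0.008 0 0 0 0.005;0.012 0 0 0 0.005;0.012 0 -0.008 0 0.005;0.012 0 -0.02 0 0.005;0.012 0 -0.035 0 0.005;0.012 0 -0.05 0 0.005;0.012 0 -0.065 0 0.005;0.012 0 -0.08 0 0.005;0.012 0 -0.08 0 0.005")

```text
clock: 16.82
eef_pos: [439.1, 243.3, 93.2]
tool_rot: [3.14, 0.002, 2.965]
force: [0.3, 0.4, -3.3]
width: 13.1
```

Run:
```python
from h import *
s=ctrl.read_state();print(s["eef_pos"],s["tool_rot"],s["force"],s["torque"],s["width"])
im=imaging.get_image("scene");save(im,"s7.png")
b=cv2.imread("pics/s7.png")
cv2.imwrite("pics/s7c.png",cv2.resize(b[160:260,220:360],None,fx=5,fy=5,interpolation=cv2.INTER_CUBIC))
```

```text
[439.13803586 243.32438511  93.1517092 ] [3.13986450e+00 1.93182789e-03 2.96479581e+00] [ 0.34329668  0.42577515 -3.30270204] [ 0.07441112  0.20261826 -0.0098761 ] 13.05975913280054
```

View pics/s7c.png

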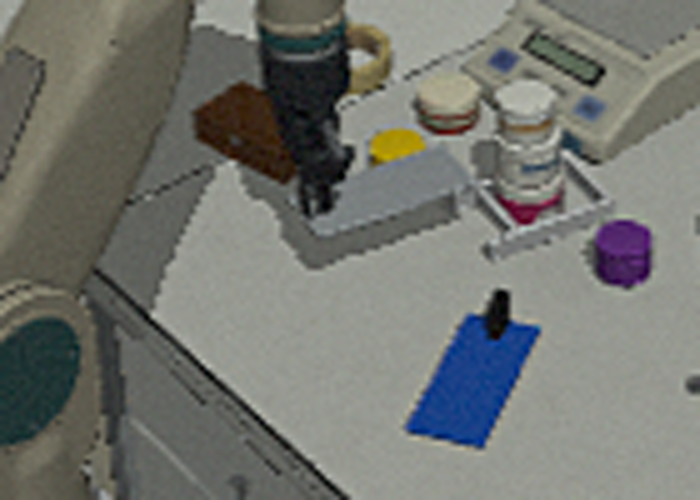

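Request:
drive_tool(deltas="-0.003 -0.015 0 0 0.005;-0.008 -0.045 0 0 0.005;-0.014 -0.08 0 1 0.005;-0.021 -0.115 0 1 0.005;-0.027 -0.15 0 1 0.005;-0.033 -0.185 0 2 0.005;-0.04 -0.22 0 2.3 0.005;-0.046 -0.255 0 2.3 0.005;-0.052 -0.285 0 2.3 0.005;-0.057 -0.312 0 2.3 0.005;-0.06 -0.33 0 2.3 0.005;-0.06 -0.33 0 2.3 0.005")

```text
clock: 18.38
eef_pos: [438.0, -94.9, 91.1]
tool_rot: [-3.14, -0.002, 2.921]
force: [-0.1, 1.0, -2.8]
width: 13.0
```

Run:
```python
from h import *
s=ctrl.read_state();print(s["eef_pos"],s["tool_rot"],s["force"],s["torque"],s["width"],s["qpos"])
im=imaging.get_image("top");save(im,"t7.png")
b=cv2.imread("pics/t7.png")
cv2.imwrite("pics/t7c.png",cv2.resize(b[140:270,260:430],None,fx=4.6,fy=4.6,interpolation=cv2.INTER_CUBIC))
im=imaging.get_image("wrist");save(im,"w7.png")
```

```text
[437.96962016 -94.85160992  91.1244352 ] [-3.14011440e+00 -2.17976450e-03  2.92098421e+00] [-0.05466829  0.99977046 -2.76332355] [ 0.03187428  0.14770442 -0.00653048] 13.03280342967324 [ 0.53319456  0.65199848 -0.56050291  2.17634258  0.72806475  0.50793027
  0.75806343]
```

View pics/t7c.png

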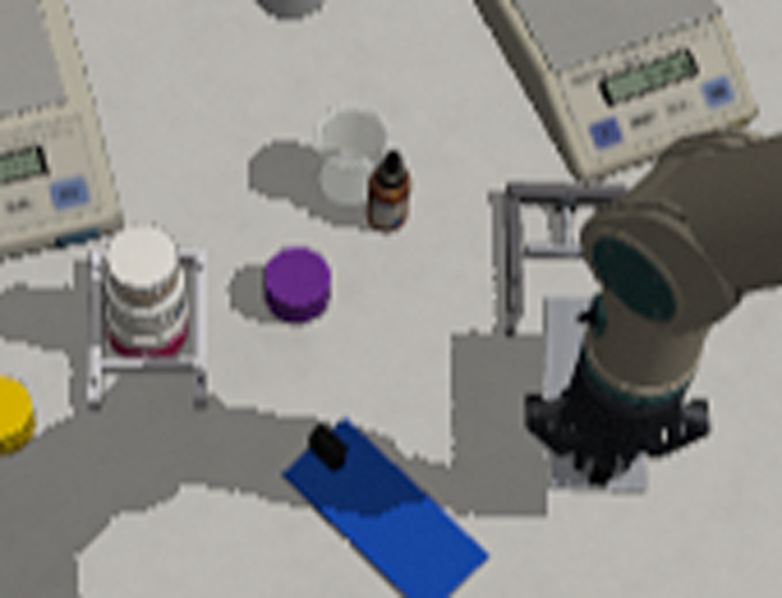

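View pics/w7.png

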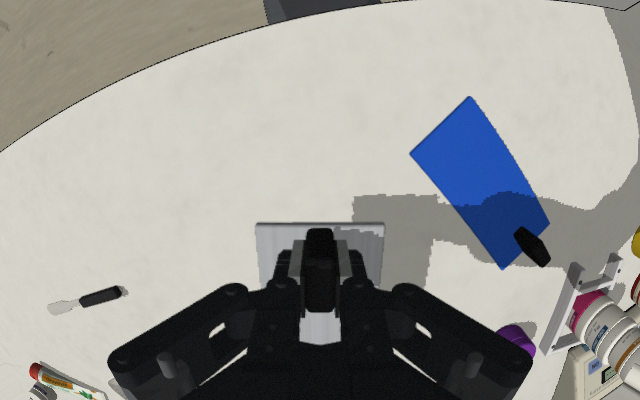

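Request:
drive_tool(deltas="0 0.0027 0.02 0 0.005;0 0.0027 0.04 0 0.005;0 0.0027 0.055 0 0.005;0 0.0027 0.065 0 0.005;0 0.0027 0.072 0 0.005;0 0.0027 0.076 0 0.005;0 0.0027 0.078 0 0.005;0 0.0027 0.078 0 0.005")

```text
clock: 19.48
eef_pos: [440.2, -89.9, 13.9]
tool_rot: [3.142, 0.0, 2.925]
force: [0.3, 0.0, -2.7]
width: 13.2
```

Run:
```python
from h import *
s=ctrl.read_state();print(s["eef_pos"],s["tool_rot"],s["force"],s["torque"],s["width"],s["qpos"])
im=imaging.get_image("top");save(im,"t8.png")
b=cv2.imread("pics/t8.png")
cv2.imwrite("pics/t8c.png",cv2.resize(b[165:255,345:425],None,fx=6.5,fy=6.5,interpolation=cv2.INTER_CUBIC))
im=imaging.get_image("scene");save(im,"s8.png")
b=cv2.imread("pics/s8.png")
cv2.imwrite("pics/s8c.png",cv2.resize(b[210:280,290:410],None,fx=6.5,fy=6.5,interpolation=cv2.INTER_CUBIC))
```

```text
[440.23227192 -89.90733056  13.94790583] [3.14150720e+00 3.76801377e-04 2.92503579e+00] [ 2.54175173e-01  9.14862726e-05 -2.72144094e+00] [0.00953382 0.14282446 0.01251129] 13.203360267263035 [ 0.37338812  0.78216555 -0.34478496  2.20941526  0.94040315  0.29929442
  0.55965928]
```

View pics/t8c.png

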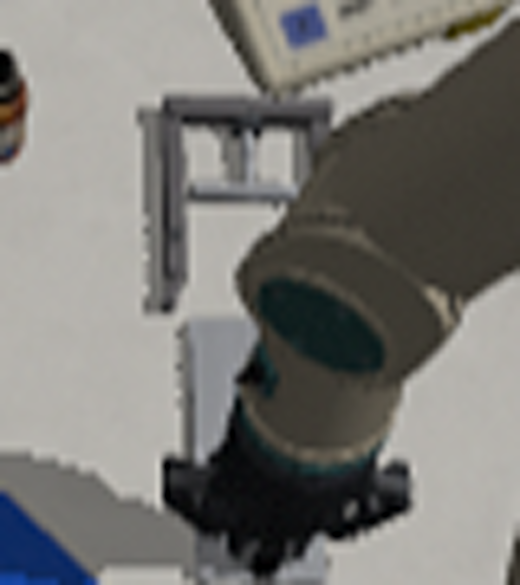

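View pics/s8c.png

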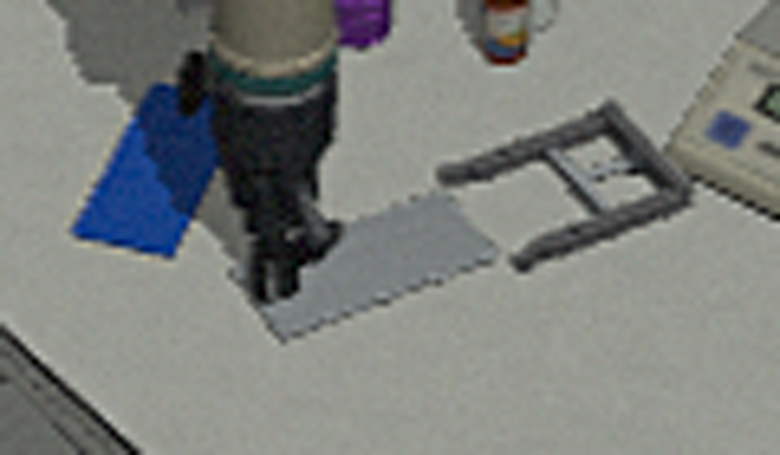

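Request:
drive_tool(deltas="0 -0.0014 0.001 0 0.005;0 -0.0014 0.0018 0 0.005;0 -0.0014 0.0018 0 0.005")

```text
clock: 19.95
eef_pos: [439.8, -91.4, 12.0]
tool_rot: [-3.141, 0.0, 2.925]
force: [-0.5, -0.5, -1.7]
width: 13.1
```

Request:
drive_tool(deltas="-0.002 0 0 0 0.005;-0.005 0 0 0 0.005;-0.008 0 0 0 0.005;-0.011 0 0 0 0.005;-0.014 0 0 0 0.005;-0.017 0 0 0 0.005;-0.02 0 0 0 0.005;-0.022 0 0 0 0.005;-0.022 0 0 0 0.005")

```text
clock: 21.08
eef_pos: [461.6, -96.1, 12.0]
tool_rot: [3.141, 0.0, 2.925]
force: [0.7, -0.8, -1.7]
width: 13.3
```

Run:
```python
from h import *
s=ctrl.read_state();print(s["eef_pos"],s["tool_rot"],s["force"],s["torque"],s["width"],s["qpos"])
im=imaging.get_image("top");save(im,"t9.png")
b=cv2.imread("pics/t9.png")
cv2.imwrite("pics/t9c.png",cv2.resize(b[165:255,345:425],None,fx=6.5,fy=6.5,interpolation=cv2.INTER_CUBIC))
im=imaging.get_image("scene");save(im,"s9.png")
b=cv2.imread("pics/s9.png")
cv2.imwrite("pics/s9c.png",cv2.resize(b[210:280,290:410],None,fx=6.5,fy=6.5,interpolation=cv2.INTER_CUBIC))
```

```text
[461.60041704 -96.0535568   12.0044236 ] [3.14141212e+00 4.45288081e-04 2.92486043e+00] [ 0.71333831 -0.80989671 -1.65130881] [-0.01981745  0.01859645 -0.03356019] 13.304519433119584 [ 0.41091517  0.80390709 -0.39428889  2.15027759  0.90730575  0.35856707
  0.60884995]
```

View pics/s9c.png

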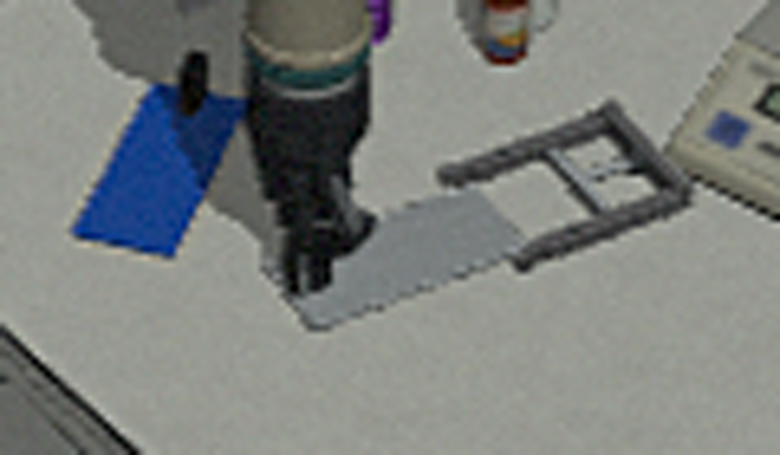

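View pics/t9c.png

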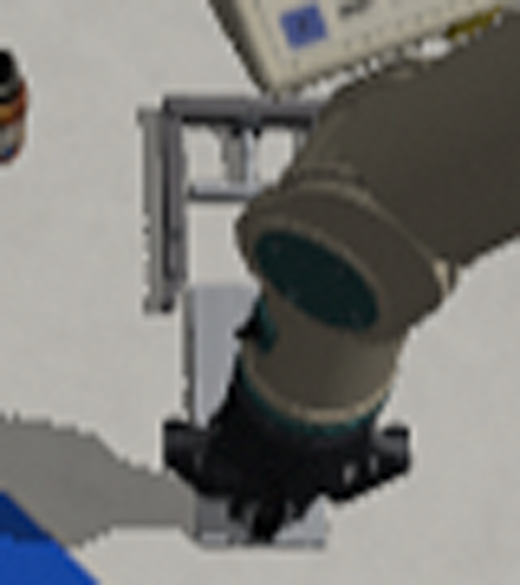

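Request:
drive_tool(deltas="-0.002 0 0 0 0.005;-0.004 0 0 0 0.005;-0.006 0 0 0 0.005;-0.008 0 0 0 0.005;-0.01 0 0 0 0.005")

```text
clock: 21.8
eef_pos: [471.1, -98.2, 12.0]
tool_rot: [-3.142, -0.0, 2.925]
force: [-0.9, 0.5, -1.1]
width: 13.4
```

Run:
```python
from h import *
s=ctrl.read_state();print(s["eef_pos"],s["tool_rot"],s["force"],s["torque"],s["width"])
```

```text
[471.11252698 -98.17603629  11.99494416] [-3.14157240e+00 -7.16911883e-05  2.92503029e+00] [-0.92108808  0.52677872 -1.14835047] [0.06331785 0.14271941 0.00035247] 13.382605261054001
```

Request:
drive_tool(deltas="-0.002 0 0 0 0.005;-0.004 0 0 0 0.005;-0.006 0 0 0 0.005;-0.008 0 0 0 0.005;-0.01 0 0 0 0.005;-0.012 0 0 0 0.005;-0.014 0 0 0 0.005;-0.016 0 0 0 0.005")

```text
clock: 22.8
eef_pos: [486.8, -101.6, 12.0]
tool_rot: [3.142, 0.0, 2.925]
force: [0.4, 0.4, -1.9]
width: 13.1
```

Run:
```python
from h import *
s=ctrl.read_state();print(s["eef_pos"],s["tool_rot"],s["force"],s["torque"],s["width"])
```

```text
[ 486.80035451 -101.55967258   12.0246583 ] [3.14155428e+00 3.57099807e-05 2.92514703e+00] [ 0.38280912  0.44298974 -1.85951064] [ 0.01748265  0.17169512 -0.00535511] 13.094230950624798
```

Request:
drive_tool(deltas="-0.002 0 0 0 0.005;-0.004 0 0 0 0.005;-0.006 0 0 0 0.005;-0.008 0 0 0 0.005;-0.01 0 0 0 0.005;-0.012 0 0 0 0.005;-0.014 0 0 0 0.005;-0.016 0 0 0 0.005;-0.018 0 0 0 0.005")

```text
clock: 23.92
eef_pos: [504.4, -105.4, 12.0]
tool_rot: [3.142, 0.0, 2.925]
force: [-0.6, 0.2, -0.9]
width: 13.8
```

Run:
```python
from h import *
s=ctrl.read_state();print(s["eef_pos"],s["tool_rot"],s["force"],s["torque"],s["width"])
im=imaging.get_image("top");save(im,"t10.png")
b=cv2.imread("pics/t10.png")
cv2.imwrite("pics/t10c.png",cv2.resize(b[165:255,345:425],None,fx=6.5,fy=6.5,interpolation=cv2.INTER_CUBIC))
```

```text
[ 504.36452667 -105.4446848    12.02377755] [3.14158290e+00 2.16141185e-05 2.92509040e+00] [-0.55197345  0.21961581 -0.94532345] [0.03196913 0.14379655 0.0043041 ] 13.790927256878133
```

View pics/t10c.png

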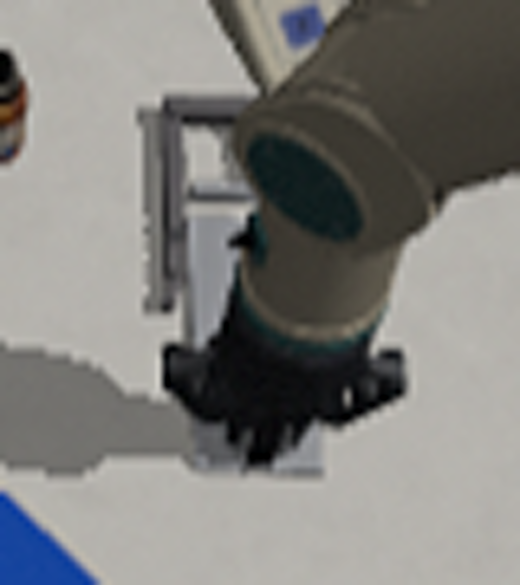

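Request:
drive_tool(deltas="-0.001 0 0 0 0.005;-0.002 0 0 0 0.005;-0.003 0 0 0 0.005;-0.004 0 0 0 0.005")

```text
clock: 24.48
eef_pos: [508.2, -106.3, 12.0]
tool_rot: [-3.142, -0.0, 2.925]
force: [-0.6, 0.1, -1.3]
width: 13.1
```

Request:
drive_tool(deltas="-0.0007 0 0 0 0.005;-0.0014 0 0 0 0.005;-0.002 0 0 0 0.005")

```text
clock: 24.85
eef_pos: [510.2, -106.7, 12.0]
tool_rot: [3.142, 0.0, 2.925]
force: [-1.4, -0.2, -0.7]
width: 12.9
```

Request:
drive_tool(deltas="-0.0007 0 0 0 0.005;-0.0014 0 0 0 0.005;-0.002 0 0 0 0.005")

```text
clock: 25.22
eef_pos: [512.1, -107.1, 12.0]
tool_rot: [3.142, 0.0, 2.925]
force: [-0.2, 0.2, -1.5]
width: 13.0
```

Request:
drive_tool(deltas="-0.0007 0 0 0 0.005;-0.0014 0 0 0 0.005;-0.002 0 0 0 0.005")

```text
clock: 25.6
eef_pos: [513.6, -107.5, 12.0]
tool_rot: [-3.141, -0.001, 2.925]
force: [-2.5, 1.1, 0.4]
width: 13.0
```

Request:
drive_tool(deltas="-0.0004 0 0 0 0.005;-0.0004 0 0 0 0.005")

```text
clock: 25.85
eef_pos: [513.6, -107.5, 12.0]
tool_rot: [-3.141, -0.001, 2.925]
force: [-4.8, 1.2, 0.6]
width: 13.0
```

Request:
drive_tool(deltas="-0.0005 0 0 0 0.005;-0.0005 0 0 0 0.005")

```text
clock: 26.1
eef_pos: [513.6, -107.5, 11.9]
tool_rot: [-3.141, -0.002, 2.925]
force: [-5.5, 1.8, 2.0]
width: 13.4
```

Request:
drive_tool(deltas="-0.0005 0 0 0 0.005;-0.001 0 0.0003 0 0.005;-0.001 0 0.0003 0 0.005;-0.001 0 0.0003 0 0.005;-0.001 0 0.0003 0 0.005")

```text
clock: 26.72
eef_pos: [513.7, -107.5, 12.0]
tool_rot: [-3.141, -0.003, 2.925]
force: [-8.1, 2.8, 6.6]
width: 13.1
```

Run:
```python
from h import *
s=ctrl.read_state();print(s["eef_pos"],s["tool_rot"],s["force"],s["torque"],s["width"])
im=imaging.get_image("scene");save(im,"s11.png")
b=cv2.imread("pics/s11.png")
cv2.imwrite("pics/s11c.png",cv2.resize(b[160:280,290:410],None,fx=5,fy=5,interpolation=cv2.INTER_CUBIC))
```

```text
[ 513.65112722 -107.52580819   11.9629908 ] [-3.14051308 -0.00342697  2.92539088] [-8.06733257  2.78176021  6.62388075] [ 0.48874795  1.35779931 -0.03731891] 13.145193544966986
```

View pics/s11c.png

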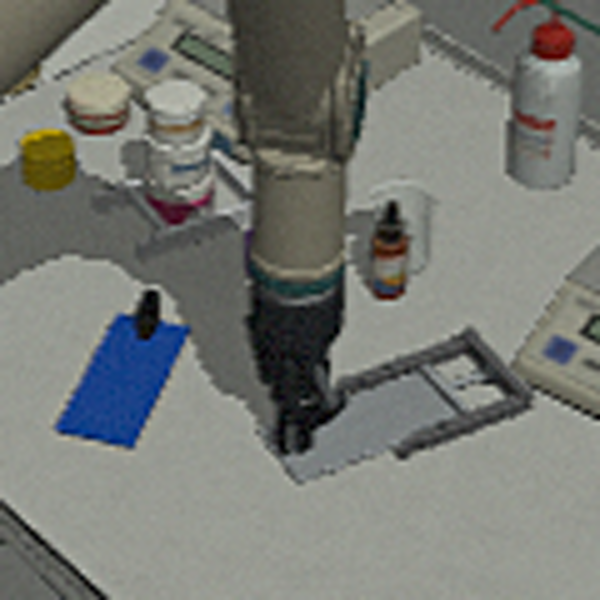

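Request:
drive_tool(deltas="-0.0006 0 -0.0002 0 0.005;-0.0012 0 -0.0002 0 0.005;-0.0012 0 -0.0002 0 0.005;-0.0012 0 -0.0002 0 0.005;-0.0012 0 -0.0002 0 0.005")

```text
clock: 27.4
eef_pos: [513.6, -107.5, 11.9]
tool_rot: [-3.14, -0.006, 2.925]
force: [-9.9, 2.2, 8.4]
width: 13.3
```

Request:
drive_tool(deltas="0.001 0 -0.0002 0 0.005;0.002 0 -0.0003 0 0.005;0.002 0 -0.0003 0 0.014;0.002 0 -0.0003 0 0.02;0.002 0 -0.0003 0 0.026;0.002 0 -0.0003 0 0.026")

```text
clock: 28.15
eef_pos: [515.7, -107.9, 12.4]
tool_rot: [3.141, 0.001, 2.925]
force: [0.4, -0.3, 0.4]
width: 25.9
```

Request:
drive_tool(deltas="0 0 -0.01 0 0.026;0 0 -0.03 0 0.026;0 0 -0.06 0 0.03;0 0 -0.1 0 0.03;0 0 -0.15 0 0.03;0.04 -0.05 -0.2 0 0.03;0.04 -0.1 -0.2 0 0.03;0.04 -0.15 -0.2 0 0.03;0.04 -0.15 -0.2 0 0.03")

```text
clock: 29.28
eef_pos: [441.8, -250.5, 212.5]
tool_rot: [-3.139, -0.0, 2.917]
force: [0.6, 0.6, -0.5]
width: 29.7
```

Run:
```python
from h import *
s=ctrl.read_state();print(s["eef_pos"],s["tool_rot"],s["force"],s["torque"],s["width"])
im=imaging.get_image("top");save(im,"t12.png")
b=cv2.imread("pics/t12.png")
cv2.imwrite("pics/t12c.png",cv2.resize(b[155:255,270:430],None,fx=5,fy=5,interpolation=cv2.INTER_CUBIC))
im=imaging.get_image("scene");save(im,"s12.png")
b=cv2.imread("pics/s12.png")
cv2.imwrite("pics/s12c.png",cv2.resize(b[160:280,290:410],None,fx=5,fy=5,interpolation=cv2.INTER_CUBIC))
```

```text
[ 441.79368913 -250.54160407  212.49189091] [-3.13913747e+00 -3.07732463e-04  2.91658267e+00] [ 0.62893047  0.55165259 -0.45826598] [ 0.05790128 -0.07620125 -0.06194518] 29.71453767143437
```

View pics/t12c.png

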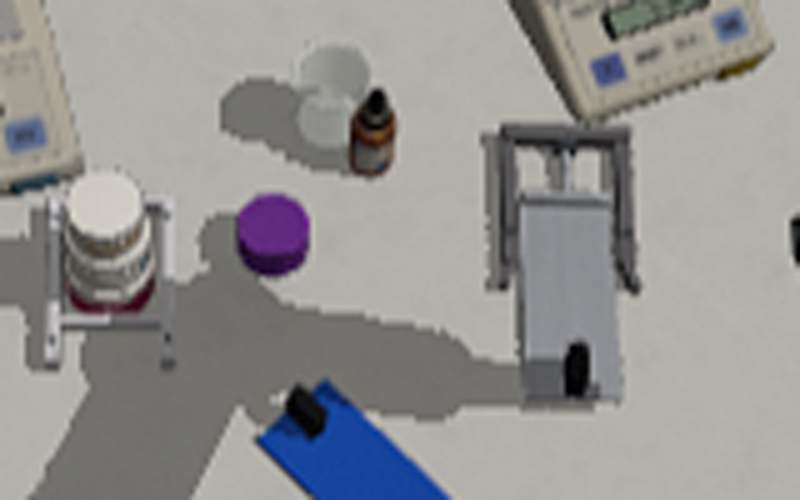

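View pics/s12c.png

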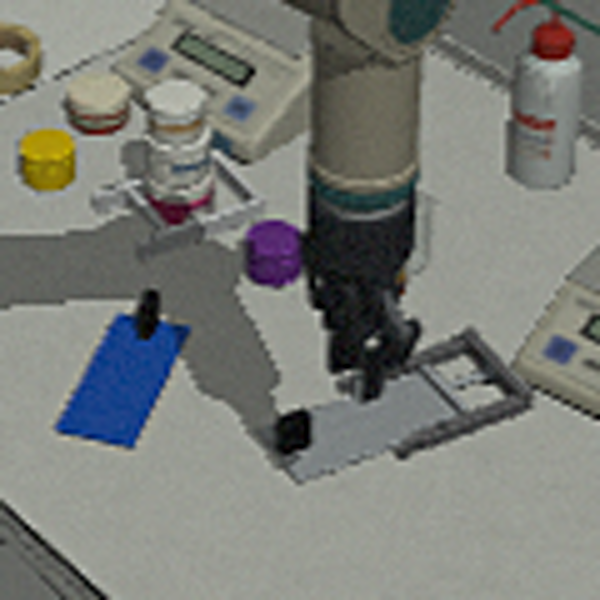

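```bash
python3 -c "
from cell import ctrl
print(ctrl.finish_job())"
```

```text
the job is handed in; nothing more can be done
None
```

I drew the board out from under the jars, slid it into the grey holder until it met the end stop, pressed it home and let go. I handed the job in at about 29 s of the 64 s allowed. No verdict was reported.

- **Jars:** I pulled the board at about 16–24 mm/s, with a wrist force of at most about 9 N. In the last two pictures the three jars stand upright and stacked in the bay. I judged this by eye and did not measure the jar poses.
- **Holder:** The board met the stop with its tail at about -24 mm in the holder's frame, matching the camera estimate. It stayed put while the wrist force rose to about 10 N. Some of that may be friction with the worktop, so the force on the stop itself is a little less.
- **Final state:** The last pictures show the board straight in the holder and against its stop, with the gripper open and about 200 mm above it. I kept clear of the dropper bottle, spatula and look-alikes throughout.
- **Disagreement:** The wrist camera's tab position was about 1.3 mm off in y from where the gripper was centred. I corrected for that before inserting, and felt almost no side force in the holder until the board met the stop.

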